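Stack a drying board on spacer sticks over a plaster cast

TASK

Set up the drying stack: take the thin spacer stick off the lower board and lay it flat on the bench, lay the two thick spacer sticks squarely across the lower board, one at each end, fully on it and clear of the plaster cast between them, and lay the cover board centred and square on those two sticks, so that it rests level and clear of the cast. Do not touch the cast with the cover, shift the cast, or disturb the jar, the clay block, the mould block or the brush cup.

Things in the scene. Friction and masses are not known exactly. Their poses are not given: they have to be found in the camera images.
- lower_board: Bare plywood board fixed to the bench, 230 (x) x 130 (y) x 20 mm (z). Origin: centre of its underside, on the bench; x along its length, z up. Its place and yaw vary, and it may be on the left or the right. The plaster cast, the thin stick and one thick stick start on it.
- plaster_cast: White plaster relief cast, loose on the middle of the lower board: square tile 80 x 80 x 12 mm with a low round dome (60 mm across at its foot) whose top is 20 mm above the tile's underside. Origin: centre of its underside. It is up to 18 mm off the board's middle lengthwise and must stay where it is.
- stick_a: Thick wooden spacer stick, 28 x 28 mm square and 130 mm long, loose; the same as stick_b. Origin: its centre; y along its length. It starts lying askew across one end of the lower board, its top 48 mm over the bench.
- stick_b: Thick wooden spacer stick, 28 x 28 mm square and 130 mm long, loose; the same as stick_a. Origin: its centre; y along its length. It starts on the bench.
- thin_stick: Thin wooden stick, 14 x 14 mm square and 130 mm long, loose; too low to hold a board clear of the cast. Origin: its centre; y along its length. It starts lying askew across the other end of the lower board; it must end lying on the bench, anywhere free.
- cover_board: Loose plywood board 210 (x) x 120 (y) x 12 mm (z) with a wooden grip batten on its top along the middle: 110 (x) x 20 (y) x 30 mm high, its top 42 mm above the board's underside. About 0.25 kg, balanced about its middle. Origin: centre of its underside; x along its length. It starts flat on the bench, batten up.
- jar: Glass jar with a white lid, 60 mm across and 75 mm high. Origin: centre of its underside. It is a bystander.
- clay_block: Brown clay block 70 x 55 x 40 mm high. Origin: centre of its underside. It is a bystander.
- brush_cup: White plastic cup, 68 mm across and 90 mm high, with brushes that stick up to 185 mm. Origin: centre of its underside. It is a bystander.
- mould_block: Plain grey mould block, 50 (x) x 70 (y) x 45 mm high. Origin: centre of its underside. It is a bystander.
Not all that is in view belongs to the job. What is shaped like the thin_stick but green or turquoise is not meant.

How it is judged:
By the outcome, as a careful person would: the job done as asked, in the order asked, and still so for the second after the job is handed in, with the robot touching nothing.
It also fails if it takes over 69 s, if anything falls off the work surface, if the arm or the gripper's body presses on something with over 40 N, if the wrist force passes 120 N, or if a joint passes its speed limit or range.

ROBOT

A 7-joint arm with a two-finger parallel gripper is mounted at the origin on the work surface. World frame = base frame: x ahead of the robot, y to its left, z up, the work surface at z = 0. Lengths are in mm, angles in rad, forces in N, time in s.
With the tool pointing down it reaches from about 400 to 875 mm from the base axis. Payload 4.4 kg.
Tool frame: the origin (TCP) lies between the finger pads; the fingertips stand ctrl.tip_reach ahead of it and the grasp point (between the pads) lies 8 mm behind it (ctrl.tip_reach is the distance from the TCP to the fingertips, in mm); z points along the fingers, y is the direction in which the jaws open and shut (so a half turn about z gives the same grasp; the last joint's range is limited). The gripper opens to 85 mm and grips with 20 to 120 N. Pads are 22 mm wide; open, the fingers measure 114 mm over their backs; the gripper's body (76 mm by 85 mm) begins 54 mm behind the grasp point. The pads swing forward as they close: fully open they stand 13 mm farther back than shut.
Start: joints at [-1.219, 0.628, 0.038, 1.517, -0.027, 0.996, -0.02], TCP at [263.717, 594.114, 242.313] pointing down, gripper open.
Joint ranges: [-3.06, 3.06], [-0.37, 2.12], [-1.25, 1.32], [0.18, 2.47], [-1.1, 4.24], [0.23, 1.98], [-2.94, 2.94]. Speed limits (rad/s): [2.57, 2.57, 3.14, 3.14, 3.14, 3.14, 3.14].

INTERFACE

Orientations are given as [roll, pitch, yaw] about the fixed x, y, z axes, in that order (R = Rz(yaw) Ry(pitch) Rx(roll)).
In Python, from cell import status, viewer, order, ctrl gives the robot as it stands.
- The arm moves only by the tool play_rows, never from a script. Its argument "series" is a list of rows, each a list of 5 numbers: the shift along the tool's x, y, z in cm, then the turn about the tool's z in degrees, then the closure, from 0 (fully open) to 1 (shut). In form: [[x, y, z, yaw, gripper], ...]. A call has 1 to 8 rows; each row is the pose to reach, as a shift and turn from the pose commanded when the call began, along the tool's axes at that moment; what a row does not reach only later rows make up. A row lasts 1/10 s, in which the tool goes at most 50 mm and 8.59 degrees, less where a joint would pass 70% of its speed; a pose out of reach is approached as far as the arm can. A call with a gripper value outside its range is refused whole. The fingers move at their own pace and stop on an object; the grip force is fixed at half the most. Time passes only in rows, so rows that repeat a pose let the fingers close. It gives the time, the measured TCP pose, the force and the opening at its end, in the units of the state.
- status.read_state(): the state, without advancing time (a new reading comes with each control period).
- viewer.get_image(name): name is "scene" or "top" or "wrist"; returns a dict with "img" (400x640x3 uint8, red, green, blue), "vfov" (degrees; the focal length in pixels is half the picture's height over the tangent of half this angle, whatever the lens; pixels are square), "cx", "cy" (the principal point, pixels), "rvec" (rotation vector, rad) and "tvec" (3), from world to camera coordinates, as OpenCV has them; the wrist camera has in their place "tool_from_camera" (4x4, takes a point from camera to tool coordinates, whose origin is the TCP and whose axes are the flange's). Camera axes: x right, y down, z forward; pixel columns grow to the right and rows downward; lengths in mm; the calibration is good to about 2 mm. The wrist camera is an equidistant fisheye: a pixel r from the principal point sees the ray r / f radians off the axis. A picture is of the moment at which its call begins: read the wrist's pose just before it. There is no depth.
- order.finish_job(): hands the job in, once; it reports no verdict.
The state is a dict: "clock": time; "qpos": joint angles; "qd": joint speeds; "tau": joint torques, N m; "eef_pos": TCP position; "tool_rot": TCP orientation; "force": force on the tool from outside, world axes, zero at the start; "torque": the same for the moment, N m; "width": finger opening in mm.
Only numpy, scipy, OpenCV 4.12 (cv2) and the standard library are available. Lean on these libraries where they do the work, as an engineer would, in place of code of your own. Each camera call takes 0.05 s, during which the arm holds its last target. There are 200 camera calls.

## Working session

There is one attempt and no reset: what is moved stays moved. The work goes in short steps, Python scripts to look and compute and a tool call to move; the robot and the scene stay as the last step left them, time stands still between calls to the robot, and variables do not carry over. Pictures are saved under pics/ and viewed, about 8 in all and at most 12, crops included, and the job is handed in when it is done.

Besides the shell and the picture viewer there is one more tool, called after ">>>" as name(argument=value, ...), one argument or row to a line, values as JSON. play_rows: Moves the arm, as the interface text tells. Its arguments: {"type":"object","properties":{"series":{"type":"array","items":{"type":"array","items":{"type":"number"}}}},"required":["series"]}

```bash
mkdir -p pics; ls; cat > h.py <<'E'
import numpy as np, cv2, json
from cell import status, viewer, order, ctrl
from scipy.spatial.transform import Rotation as R
def cam(n):
    s=status.read_state(); d=viewer.get_image(n); d['s']=s; return d
def save(d,fn,crop=None,k=1):
    im=d['img'][:,:,::-1]
    if crop: x0,y0,x1,y1=crop; im=im[y0:y1,x0:x1]
    cv2.imwrite('pics/'+fn,cv2.resize(im,None,fx=k,fy=k,interpolation=cv2.INTER_CUBIC))
def ray(d,u,v):
    f=200/np.tan(np.radians(d['vfov'])/2); x=(u-d['cx']);y=(v-d['cy'])
    if 'rvec' in d:
        Rm=cv2.Rodrigues(np.array(d['rvec'],float))[0]; t=np.array(d['tvec'],float).ravel()
        return -Rm.T@t, Rm.T@np.array([x/f,y/f,1])
    r=np.hypot(x,y); th=r/f
    c=np.array([np.sin(th)*x/(r+1e-9),np.sin(th)*y/(r+1e-9),np.cos(th)])
    T=np.array(d['tool_from_camera']); s=d['s']
    Rt=R.from_euler('xyz',s['tool_rot']).as_matrix()
    return Rt@T[:3,3]+np.array(s['eef_pos']), Rt@T[:3,:3]@c
def pt(d,u,v,z):
    o,r=ray(d,u,v); return o+r*(z-o[2])/r[2]
E
python3 - <<'E'
from h import *
import pickle
s=status.read_state();print(s['eef_pos'],s['tool_rot'],s['width'],ctrl.tip_reach)
D={n:cam(n) for n in('top','scene','wrist')}
pickle.dump(D,open('d0.pkl','wb'))
for n in D: print(n,{k:v for k,v in D[n].items() if k not in('img','s')})
save(D['top'],'top0.png',k=1.25);save(D['scene'],'scene0.png',k=1.25)
E
```

```text
pics
[263.46909526 593.53191168 241.39219715] [-3.13968215e+00  1.70007548e-05  2.72375411e+00] 85.52485780785977 11.0
top {'vfov': 55.86158361812841, 'cx': 312.69096809755, 'cy': 196.45648970039392, 'rvec': array([ 2.18672455, -2.19276141,  0.13503622]), 'tvec': array([ -3.76245053, 543.0505869 , 944.44782251])}
scene {'vfov': 43.831197626156964, 'cx': 308.36048107743375, 'cy': 205.82678449073572, 'rvec': array([ 2.18556323,  0.82919109, -0.39022695]), 'tvec': array([-423.60864509, -176.10640493, 1532.76676712])}
wrist {'vfov': 65.70646984690485, 'cx': 317.9605066223638, 'cy': 201.70583140422204, 'tool_from_camera': array([[ 1.64114388e-03, -9.59500291e-01, -2.81702854e-01,
         7.18113434e+01],
       [ 9.99998553e-01,  1.44865066e-03,  8.91580541e-04,
        -3.36042966e-01],
       [-4.47382765e-04, -2.81703909e-01,  9.59501281e-01,
        -1.30559008e+02],
       [ 0.00000000e+00,  0.00000000e+00,  0.00000000e+00,
         1.00000000e+00]])}
```

View pics/top0.png

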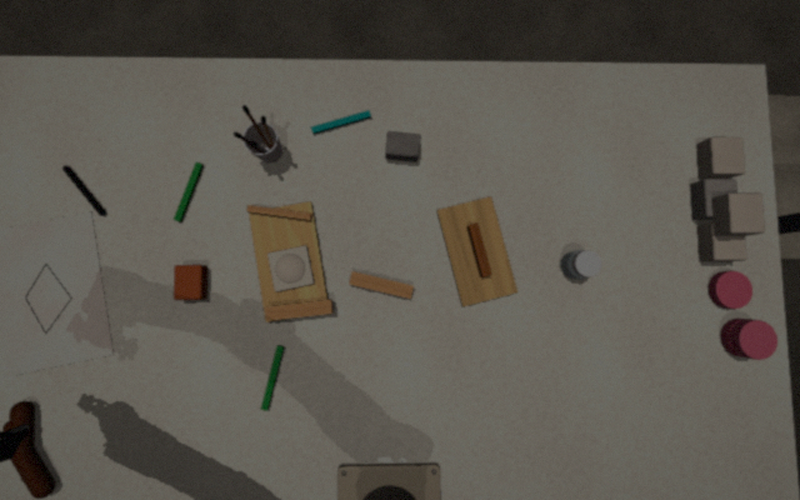

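View pics/scene0.png

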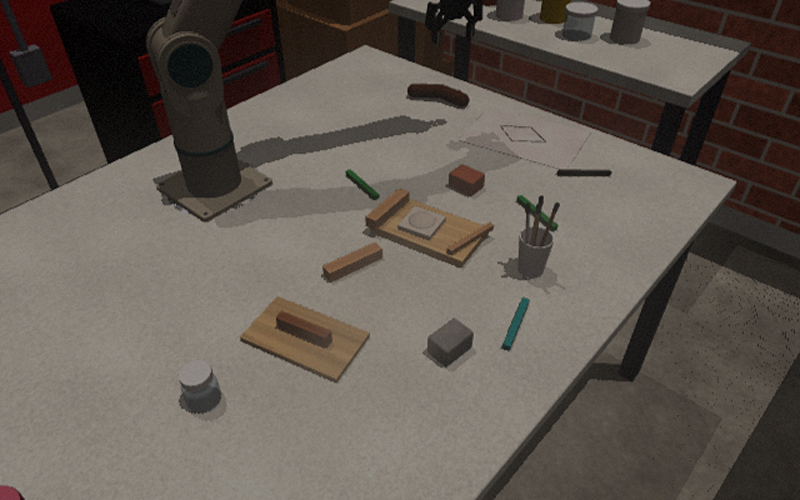

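The top view shows the lower board around (290,262), with the thin stick at its far end (280,212) and a thick stick at its near end (299,311). Stick_b is at (381,285) and the cover at (478,251). I'll enlarge this for corners.

```bash
python3 - <<'E'
from h import *
import pickle
D=pickle.load(open('d0.pkl','rb'))
d=D['top'];d['img']=cv2.convertScaleAbs(d['img'],alpha=1.7)
save(d,'c1.png',(190,150,350,265),5);save(d,'c2.png',(270,150,430,265),5)
E
```

```text
(no output)
```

View pics/c1.png

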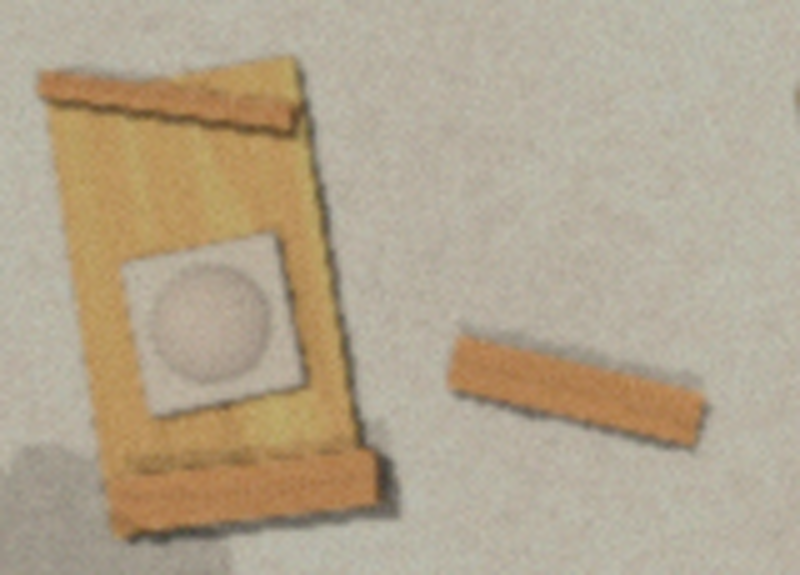

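View pics/c2.png

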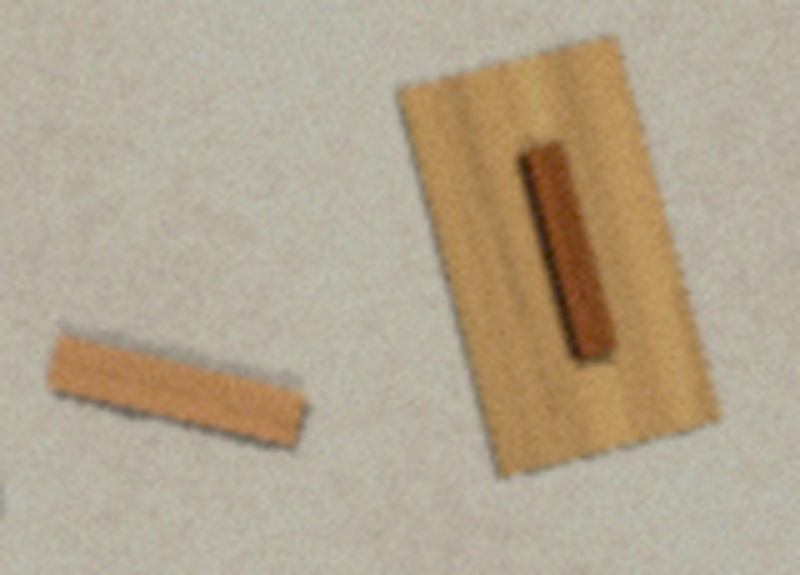

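```bash
cat > fit.py <<'E'
from h import *
from scipy.optimize import least_squares
def rect(d,lx,ly,z,edges,g):
    """edges: dict of '+x','-x','+y','-y' (object-frame sides) -> list of pixel pts"""
    P=[(k,pt(d,u,v,z)[:2]) for k,l in edges.items() for u,v in l]
    def res(p):
        c,s=np.cos(p[2]),np.sin(p[2]);o=[]
        for k,q in P:
            e=q-p[:2];a=[c*e[0]+s*e[1],-s*e[0]+c*e[1]]
            i='xy'.index(k[1]);sg=1 if k[0]=='+' else -1
            o.append(sg*a[i]-(lx,ly)[i]/2)
        return o
    r=least_squares(res,g,x_scale=[10,10,.1]);return r.x,np.round(r.fun,1)
E
python3 - <<'E'
from fit import *
import pickle
d=pickle.load(open('d0.pkl','rb'))['top']
print('cam',ray(d,320,200))
def c1(*l): return [(190+(u+.5)/5-.5,150+(v+.5)/5-.5) for u,v in l]
def c2(*l): return [(270+(u+.5)/5-.5,150+(v+.5)/5-.5) for u,v in l]
def show(n,r): print(n,np.round(r[0][:2],1),'yaw deg',round(np.degrees(r[0][2]),2),r[1])
c=pt(d,*c1((200,290))[0],20)
print(c)
g=lambda z,p,f=c1:[*pt(d,*f(p)[0],z)[:2],0]
show('board',rect(d,230,130,20,{'+y':c1((51,130),(75,300),(101,470)),'-y':c1((305,110),(330,270),(354,430)),'+x':c1((296,58),(220,72),(160,82))},g(20,(205,290))))
show('cast',rect(d,80,80,12+20,{'+y':c1((125,290),(145,390)),'-y':c1((285,260),(303,360)),'+x':c1((145,262),(260,238)),'-x':c1((170,413),(290,387))},g(32,(215,325))))
show('dome',(pt(d,*c1((210,325))[0],40),0))
show('thin',rect(d,14,130,34,{'+y':c1((40,87)),'-y':c1((297,115)),'+x':c1((60,75),(150,85),(270,99)),'-x':c1((60,101),(150,113),(270,128))},g(34,(170,100))))
show('a',rect(d,28,130,48,{'+y':c1((112,510)),'-y':c1((379,476)),'+x':c1((140,483),(250,467),(360,452)),'-x':c1((140,530),(250,518),(360,505))},g(48,(245,490))))
show('b',rect(d,28,130,28,{'+y':c1((455,362)),'-y':c1((703,418)),'+x':c1((480,340),(580,363),(690,386)),'-x':c1((470,393),(580,420),(680,443))},g(28,(578,390))))
show('cover',rect(d,210,120,12,{'+y':c2((410,130),(450,280),(488,440)),'-y':c2((632,90),(675,260),(710,385)),'+x':c2((420,83),(510,62),(600,40)),'-x':c2((520,474),(600,453),(700,425))},g(12,(560,257),c2)))
show('batten',rect(d,110,20,42,{'+y':c2((535,180),(575,340)),'-y':c2((570,170),(607,330)),'+x':c2((540,147)),'-x':c2((595,357))},g(42,(567,250),c2)))
for n,p in dict(jar=(586,265),clay=(190,282),cup=(262,140),mould=(403,143),teal=(340,122),green=(273,378),green2=(188,192)).items(): print(n,pt(d,p[0]/1.25,p[1]/1.25,30)[:2].round())
E
```

```text
cam (array([454.77413337,  25.82662316, 989.65310011]), array([ 0.08162261, -0.05142299, -0.9955687 ]))
[515.14069435 207.31748355  20.        ]
board [510.7 204.7] yaw deg 9.42 [-0.2  0.1 -0.5  0.1 -0.  -0.6  0.7 -0.2 -0.4]
cast [496.7 197.4] yaw deg 11.76 [ 0.7  0.2  0.9 -0.  -1.5 -1.4 -1.3 -1.6]
dome [496.4 198.3] yaw deg 2291.83 0
thin [610.4 222. ] yaw deg -6.98 [ 0.4  0.4 -0.4  0.1  0.4 -0.4  0.1  0.4]
a [413.3 178. ] yaw deg 6.86 [ 0.7  0.7 -2.7 -1.6 -1.  -2.6 -1.6 -1.2]
b [463.   13.7] yaw deg -13.06 [-0.4 -0.4 -0.2 -0.3  0.8 -0.5  0.4  0.5]
cover [ 533.5 -185.3] yaw deg 13.54 [-0.3 -1.2  0.3  0.1 -1.1 -0.2 -0.2 -0.4 -0.1  0.6  0.1 -1.4]
batten [ 532.8 -185. ] yaw deg 12.42 [-0.7 -1.4 -0.6 -1.5 -0.  -0. ]
jar [ 502. -408.]
clay [470. 398.]
cup [762. 261.]
mould [758. -31.]
teal [802. 100.]
green [280. 229.]
green2 [653. 408.]
```

```bash
cat > plan.py <<'E'
import sys
from h import *
def plan(*T):
    s=status.read_state();p=np.array(s['eef_pos']);y=s['tool_rot'][2]
    print(round(s['clock'],1),p.round(1),'yaw',round(np.degrees(y),2),'w',round(s['width'],1),'F',np.round(s['force'],1))
    for t in T:
        e=np.array(t[:3])-p
        a=np.array([np.cos(y)*e[0]+np.sin(y)*e[1],np.sin(y)*e[0]-np.cos(y)*e[1],-e[2]])/10
        # tool z is down: positive tool turn lowers world yaw
        dy=-((t[3]-np.degrees(y)+180)%360-180)
        print(t,'->',a.round(2),round(dy,1))
if __name__=='__main__': plan(*eval(sys.argv[1]))
E
python3 plan.py "[(610.4,222,120,83),]"
```

```text
0.1 [263.5 593.7 241.6] yaw 156.06 w 85.6 F [1.6 0.3 0.6]
(610.4, 222, 120, 83) -> [-46.78 -19.9   12.16] 73.1
```

>>> play_rows(
  series=[
    [-46.8,-19.9,12,73,0.3],
    [-46.8,-19.9,12,73,0.3],
    [-46.8,-19.9,12,73,0.3],
    [-46.8,-19.9,12,73,0.3],
    [-46.8,-19.9,12,73,0.3],
    [-46.8,-19.9,12,73,0.3],
    [-46.8,-19.9,12,73,0.3],
    [-46.8,-19.9,12,73,0.3],
  ],
)

```text
clock: 0.95
eef_pos: [530.3, 308.1, 149.9]
tool_rot: [-3.141, -0.0, 1.518]
force: [0.5, 0.9, -0.0]
width: 59.5
```

```bash
python3 plan.py "[(610.4,222,120,83),]"
```

```text
0.9 [530.3 308.1 149.9] yaw 86.97 w 59.5 F [ 0.5  0.9 -0. ]
(610.4, 222, 120, 83) -> [-8.17  8.46  2.99] 4.0
```

>>> play_rows(
  series=[
    [-8.2,8.5,3,4,0.3],
    [-8.2,8.5,3,4,0.3],
    [-8.2,8.5,3,4,0.3],
    [-8.2,8.5,3,4,0.3],
    [-8.2,8.5,3,4,0.3],
  ],
)

```text
clock: 1.45
eef_pos: [610.0, 223.6, 119.9]
tool_rot: [-3.14, -0.0, 1.453]
force: [-0.6, 0.4, 0.0]
width: 59.9
```

```bash
python3 - <<'E'
from plan import *
plan((610.4,222,34,83))
d=cam('wrist');d['img']=cv2.convertScaleAbs(d['img'],alpha=1.5);save(d,'w1.png')
import pickle;pickle.dump(d,open('w1.pkl','wb'))
E
```

```text
1.4 [610.  223.6 119.9] yaw 83.26 w 59.9 F [-0.6  0.4  0. ]
(610.4, 222, 34, 83) -> [-0.15  0.06  8.59] 0.3
```

View pics/w1.png

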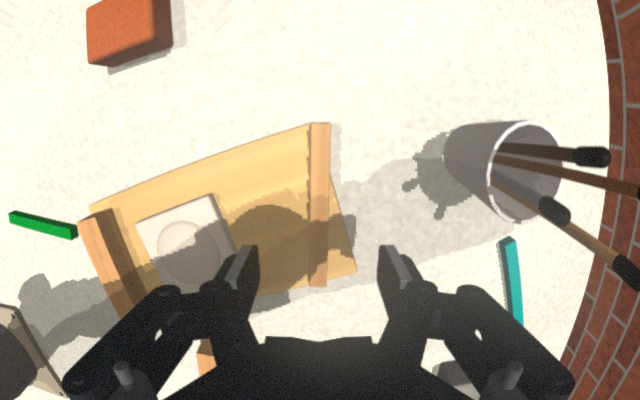

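The wrist view shows the thin stick, (320,123) to (318,285), centred between the fingers at (248,250) and (388,250). That agrees with the top measurement, so I'll descend.

>>> play_rows(
  series=[
    [-0.1,0.1,4.5,0.3,0.3],
    [-0.1,0.1,8.5,0.3,0.3],
    [-0.1,0.1,8.5,0.3,0.3],
    [-0.1,0.1,8.5,0.3,0.9],
    [-0.1,0.1,8.5,0.3,0.9],
    [-0.1,0.1,8.5,0.3,0.9],
    [-0.1,0.1,8.5,0.3,0.9],
    [-0.1,0.1,8.5,0.3,0.9],
  ],
)

```text
clock: 2.3
eef_pos: [612.7, 223.4, 38.1]
tool_rot: [3.138, -0.002, 1.449]
force: [-0.7, 0.4, 6.0]
width: 11.9
```

```bash
python3 -c "
from plan import *
print(ctrl.tip_reach);plan((610.4,222,90,83),(640,55,90,83),(640,55,14.5,83))"
```

```text
11.0
2.3 [612.7 223.4  38.1] yaw 83.02 w 11.9 F [-0.7  0.4  6. ]
(610.4, 222, 90, 83) -> [-0.16 -0.21 -5.19] 0.0
(640, 55, 90, 83) -> [-16.38   4.75  -5.19] 0.0
(640, 55, 14.5, 83) -> [-16.38   4.75   2.36] 0.0
```

>>> play_rows(
  series=[
    [0,0,-3,0,0.9],
    [0,0,-6,0,0.9],
    [0,0,-6,0,0.9],
    [0,0,-6,0,0.9],
  ],
)

```text
clock: 2.7
eef_pos: [612.1, 222.9, 97.2]
tool_rot: [3.139, -0.002, 1.449]
force: [-0.2, -0.7, -0.1]
width: 11.9
```

```bash
python3 - <<'E'
from plan import *
print(ctrl.tip_reach)
plan((640,55,95,83),(640,55,17,83))
d=cam('wrist');d['img']=cv2.convertScaleAbs(d['img'],alpha=1.5);save(d,'w2.png')
E
```

```text
11.0
2.7 [612.1 222.9  97.2] yaw 83.01 w 11.9 F [-0.2 -0.7 -0.1]
(640, 55, 95, 83) -> [-16.33   4.81   0.22] 0.0
(640, 55, 17, 83) -> [-16.33   4.81   8.02] 0.0
```

View pics/w2.png

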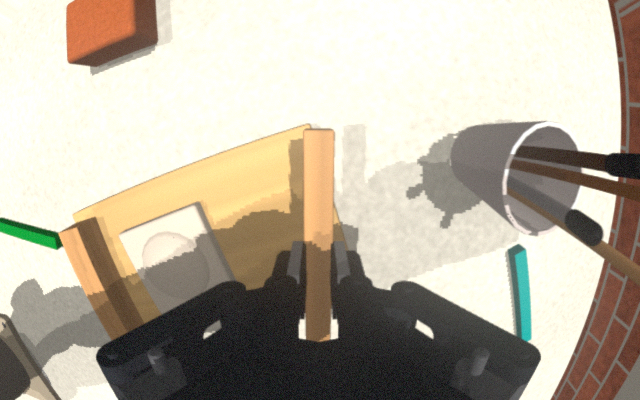

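The thin stick is held squarely, at (318,130)–(318,335), and clear of the board. I'll carry it to the bench.

>>> play_rows(
  series=[
    [-5,1.5,-1,0,0.9],
    [-10,3,-1,0,0.9],
    [-15,4.5,-1,0,0.9],
    [-16.3,4.8,0,0,0.9],
    [-16.3,4.8,4,0,0.9],
    [-16.3,4.8,7,0,0.9],
    [-16.3,4.8,7,0,0.9],
  ],
)

```text
clock: 3.45
eef_pos: [634.8, 54.5, 20.5]
tool_rot: [-3.132, 0.002, 1.448]
force: [-0.8, -0.2, -0.8]
width: 11.9
```

```bash
python3 -c "
from plan import *
plan((640,55,19.5,83))"
```

```text
3.5 [634.8  54.5  20.5] yaw 82.97 w 11.9 F [-0.8 -0.2 -0.8]
(640, 55, 19.5, 83) -> [0.11 0.51 0.1 ] -0.0
```

>>> play_rows(
  series=[
    [0,0,0.2,0,0.9],
    [0,0,0.2,0,0.9],
    [0,0,0.2,0,0.5],
    [0,0,0.2,0,0.5],
    [0,0,0.2,0,0.5],
    [0,0,-4,0,0.3],
    [0,0,-8,0,0.3],
    [0,0,-8,0,0.3],
  ],
)

```text
clock: 4.25
eef_pos: [643.3, 54.7, 111.4]
tool_rot: [3.131, -0.002, 1.449]
force: [0.8, -0.1, -0.3]
width: 59.8
```

```bash
python3 -c "
from plan import *
plan((463,13.7,80,76.94),(463,13.7,20,76.94))"
```

```text
4.2 [643.3  54.7 111.4] yaw 83.0 w 59.8 F [ 0.8 -0.1 -0.3]
(463, 13.7, 80, 76.94) -> [ -6.27 -17.39   3.14] 6.1
(463, 13.7, 20, 76.94) -> [ -6.27 -17.39   9.14] 6.1
```

>>> play_rows(
  series=[
    [-2,-5,1,2,0.3],
    [-4,-10,1,4,0.3],
    [-6,-15,2,6,0.3],
    [-6,-17.1,3,6,0.3],
    [-6,-17.1,3,6,0.3],
    [-6,-17.1,3,6,0.3],
    [-6,-17.1,3,6,0.3],
  ],
)

```text
clock: 4.95
eef_pos: [464.0, 16.3, 75.7]
tool_rot: [3.139, -0.001, 1.344]
force: [-0.3, -0.0, -1.0]
width: 59.8
```

```bash
python3 - <<'E'
from plan import *
plan((463,13.7,21,76.94))
d=cam('wrist');d['img']=cv2.convertScaleAbs(d['img'],alpha=1.5);save(d,'w3.png')
E
```

```text
5.0 [464.   16.3  75.7] yaw 77.02 w 59.8 F [-0.3 -0.  -1. ]
(463, 13.7, 21, 76.94) -> [-0.27 -0.04  5.47] 0.1
```

View pics/w3.png

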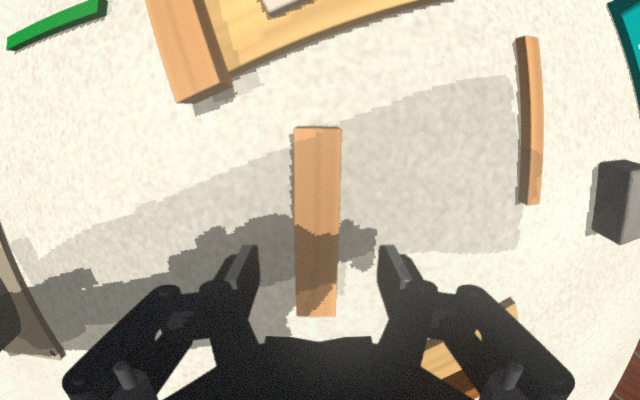

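Stick_b, (317,127) to (316,316), lies centred between the fingers, and the thin stick lies on the bench at (530,120). I'll grip stick_b now.

>>> play_rows(
  series=[
    [-0.3,0,3,0,0.3],
    [-0.3,0,5.2,0,0.3],
    [-0.3,0,5.2,0,0.3],
    [-0.3,0,5.2,0,0.9],
    [-0.3,0,5.2,0,0.9],
    [-0.3,0,5.2,0,0.9],
    [-0.3,0,5.2,0,0.9],
  ],
)

```text
clock: 5.7
eef_pos: [462.0, 13.3, 24.0]
tool_rot: [3.14, -0.001, 1.344]
force: [-0.2, 0.5, -1.2]
width: 26.6
```

```bash
python3 -c "
from plan import *
b=np.array([510.7,204.7]);u=np.array([np.cos(np.radians(9.42)),np.sin(np.radians(9.42))])
print(b+93*u,b-93*u)
t=b+93*u
plan((463,13.7,100,76.94),(*t,100,99.42))"
```

```text
[602.44590337 219.92134078] [418.95409663 189.47865922]
5.7 [462.   13.3  24. ] yaw 77.02 w 26.6 F [-0.2  0.5 -1.2]
(463, 13.7, 100, 76.94) -> [ 0.06  0.09 -7.6 ] 0.1
(np.float64(602.4459033687735), np.float64(219.92134077693763), 100, 99.42) -> [23.29  9.04 -7.6 ] -22.4
```

>>> play_rows(
  series=[
    [0,0,-4,0,0.9],
    [0,0,-7.6,0,0.9],
    [4.6,1.8,-7.6,-5,0.9],
    [9.3,3.6,-7.6,-12,0.9],
    [14,5.4,-7.6,-18,0.9],
    [18.6,7.2,-7.6,-22.4,0.9],
    [23.3,9,-7.6,-22.4,0.9],
    [23.3,9,-7.6,-22.4,0.9],
  ],
)

```text
clock: 6.5
eef_pos: [604.3, 229.2, 99.5]
tool_rot: [3.136, -0.005, 1.745]
force: [-1.7, 0.8, -1.5]
width: 26.3
```

>>> play_rows(
  series=[
    [0,0,0,0,0.9],
    [0,0,0,0,0.9],
    [0,0,0,0,0.9],
  ],
)

```text
clock: 6.8
eef_pos: [600.9, 218.1, 99.6]
tool_rot: [-3.141, 0.001, 1.732]
force: [-0.2, 0.1, 0.2]
width: 26.5
```

```bash
python3 - <<'E'
from plan import *
plan((602.4,219.9,50,99.42))
import pickle
D={'w':cam('wrist'),'t':cam('top')};d=D['w'];pickle.dump(D,open('d4.pkl','wb'));d['img']=cv2.convertScaleAbs(d['img'],alpha=1.5);save(d,'w4.png',k=1.25)
E
```

```text
6.8 [600.9 218.1  99.6] yaw 99.26 w 26.5 F [-0.2  0.1  0.2]
(602.4, 219.9, 50, 99.42) -> [0.16 0.17 4.96] -0.2
```

View pics/w4.png

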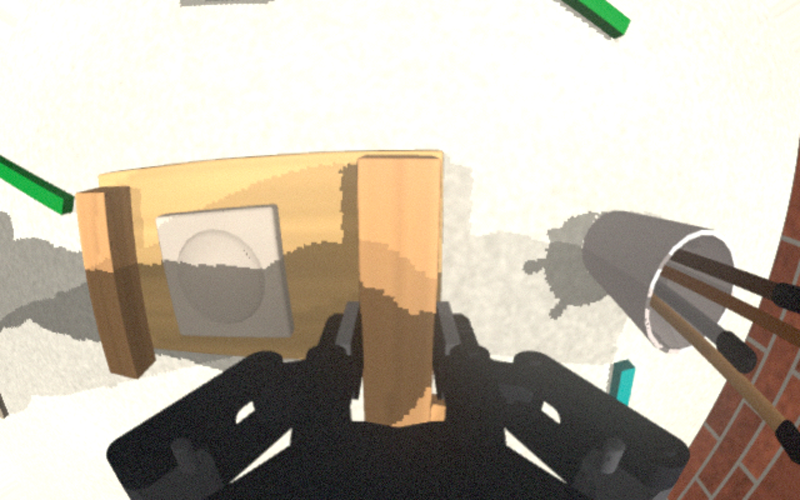

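Stick_b is held over the far end of the board, its end at (358–443,157). The board's +y edge runs from (99,175) to (442,151), and the cast is untouched. I'll check these against the model.

```bash
python3 - <<'E'
from plan import *
import pickle
d=pickle.load(open('d4.pkl','rb'))['w']
q=lambda u,v,z:pt(d,u/1.25,v/1.25,z)[:2]
b=np.array([510.7,204.7]);Rm=R.from_euler('z',9.42,degrees=True).as_matrix()[:2,:2]
f=lambda p:((p-b)@Rm).round(1)
print('board +x+y',f(q(442,151,20)),'-x+y',f(q(99,175,20)))
print('stick end L/R',f(q(359,157,103.6)),f(q(443,157,103.6)))
print('a top end',f(q(77,193,48)),f(q(128,187,48)))
print('cast',[f(q(*p,32)) for p in((158,216),(276,205),(291,336),(181,333))])
print('tcp',f(np.array(d['s']['eef_pos'])[:2]))
E
```

```text
board +x+y [115.  65.] -x+y [-110.6   62.7]
stick end L/R [78.5 65. ] [105.8  65. ]
a top end [-106.3   54.5] [-60.5  54.7]
cast [array([-52. ,  34.3]), array([26., 38.]), array([ 27.4, -40.3]), array([-50.5, -43.2])]
tcp [91.2 -1.6]
```

>>> play_rows(
  series=[
    [0,0.1,2.5,-0.2,0.9],
    [0,0.1,4.5,-0.2,0.9],
    [0,0.1,5.3,-0.2,0.9],
    [0,0.1,5.3,-0.2,0.9],
    [0,0.1,5.3,-0.2,0.9],
    [0,0.1,5.5,-0.2,0.9],
    [0,0.1,5.5,-0.2,0.9],
    [0,0.1,5.5,-0.2,0.9],
  ],
)

```text
clock: 7.7
eef_pos: [602.6, 220.3, 44.9]
tool_rot: [3.141, -0.0, 1.739]
force: [0.2, -0.3, -0.4]
width: 26.7
```

```bash
python3 plan.py "[(602.4,219.9,44,99.42)]"
```

```text
7.7 [602.6 220.3  44.9] yaw 99.61 w 26.7 F [ 0.2 -0.3 -0.4]
(602.4, 219.9, 44, 99.42) -> [-0.04 -0.03  0.09] 0.2
```

>>> play_rows(
  series=[
    [-0.15,0,0,0.1,0.9],
    [-0.15,0,0,0.1,0.9],
    [-0.15,0,0.1,0.1,0.9],
    [-0.15,0,0.1,0.1,0.9],
    [-0.15,0,0.1,0.1,0.55],
    [-0.15,0,0.1,0.1,0.55],
    [-0.15,0,-3,0.1,0.4],
    [-0.15,0,-6,0.1,0.3],
  ],
)

```text
clock: 8.5
eef_pos: [601.9, 218.4, 104.0]
tool_rot: [-3.139, 0.001, 1.737]
force: [1.2, 1.0, -0.0]
width: 59.7
```

```bash
python3 plan.py "[(413.3,178,110,96.86)]"
```

```text
8.5 [601.9 218.4 104. ] yaw 99.5 w 59.7 F [ 1.2  1.  -0. ]
(413.3, 178, 110, 96.86) -> [ -0.88 -19.27  -0.6 ] 2.6
```

>>> play_rows(
  series=[
    [-0.2,-4.8,-0.5,1,0.3],
    [-0.4,-9.6,-0.5,2,0.3],
    [-0.7,-14.4,-0.5,2.6,0.3],
    [-0.9,-19.2,-0.5,2.6,0.3],
    [-0.9,-19.2,0,2.6,0.3],
    [-0.9,-19.2,0,2.6,0.3],
    [-0.9,-19.2,0,2.6,0.3],
    [-0.9,-19.2,0,2.6,0.3],
  ],
)

```text
clock: 9.3
eef_pos: [416.6, 178.5, 104.5]
tool_rot: [3.139, -0.0, 1.691]
force: [-0.6, -0.4, -0.6]
width: 60.2
```

```bash
python3 - <<'E'
from plan import *
plan((413.3,178,50,96.86))
import pickle
D={'w':cam('wrist'),'t':cam('top')};d=D['w'];pickle.dump(D,open('d5.pkl','wb'));d['img']=cv2.convertScaleAbs(d['img'],alpha=1.5);save(d,'w5.png',k=1.25)
E
```

```text
9.3 [416.6 178.5 104.5] yaw 96.9 w 60.2 F [-0.6 -0.4 -0.6]
(413.3, 178, 50, 96.86) -> [-0.01 -0.34  5.45] 0.0
```

View pics/w5.png

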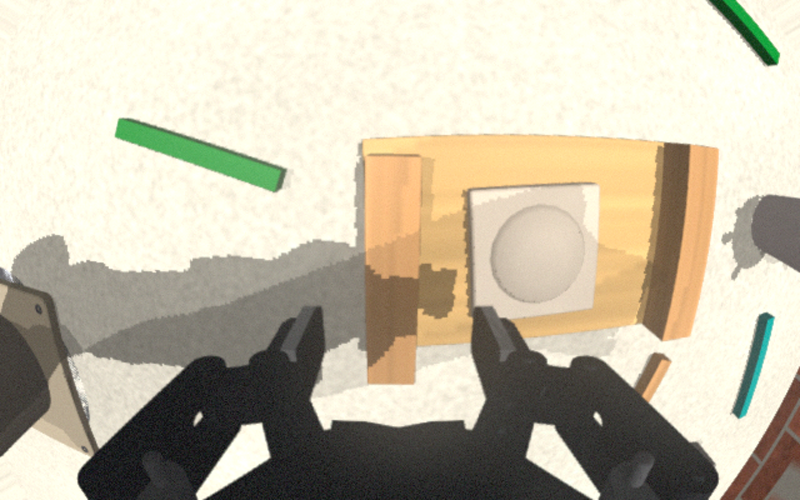

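Stick_a's top runs (366–421,155) to (368–415,383), between the fingers. Stick_b's top runs (689–718,147) to (662–690,337) at the far end.

```bash
python3 - <<'E'
from fit import *
import pickle
d=pickle.load(open('d5.pkl','rb'))['w']
k=lambda *l:[(u/1.25,v/1.25) for u,v in l]
b=np.array([510.7,204.7]);Rm=R.from_euler('z',9.42,degrees=True).as_matrix()[:2,:2]
f=lambda p:((p-b)@Rm).round(1)
def show(n,r): print(n,r[0][:2].round(1),f(r[0][:2]),'yaw',np.degrees(r[0][2]).round(2),r[1])
for p in((362,139),(661,142)): print(f(pt(d,p[0]/1.25,p[1]/1.25,20)[:2]))
show('a',rect(d,28,130,48,{'+y':k((393,155)),'-y':k((392,383)),'-x':k((366,160),(366,270),(368,378)),'+x':k((421,165),(418,270),(415,375))},[413,178,.1]))
show('b',rect(d,28,130,48,{'+y':k((703,147)),'-y':k((676,337)),'-x':k((688,160),(677,250),(664,328)),'+x':k((717,160),(706,250),(692,330))},[602,220,.16]))
show('cast',rect(d,80,80,32,{'-x':k((470,200),(474,300)),'+x':k((597,190),(594,290)),'+y':k((490,189),(580,184)),'-y':k((490,319),(580,308))},[497,198,.16]))
E
```

```text
[-113.5   63.4]
[77.1 64.9]
a [413.7 179.1] [-99.9  -9.4] yaw 6.24 [-1.  -1.  -0.8 -0.6 -0.5 -0.7 -0.8 -0.3]
b [599.9 220.5] [90.6  0.9] yaw 9.54 [-1.7 -1.7 -1.   1.4 -0.2  0.4 -1.5  1.2]
cast [495.1 199.5] [-16.2  -2.6] yaw 12.47 [-1.3 -1.2 -1.8 -0.8 -1.3 -1.6 -1.8 -1.1]
```

>>> play_rows(
  series=[
    [0,-0.3,1,0.4,0.4],
    [0,-0.3,1,0.4,0.4],
    [0,-0.3,4,0.4,0.4],
    [0,-0.3,5.4,0.4,0.4],
    [0,-0.3,5.4,0.4,0.4],
    [0,-0.3,5.4,0.4,0.9],
    [0,-0.3,5.4,0.4,0.9],
    [0,-0.3,5.4,0.4,0.9],
  ],
)

```text
clock: 10.2
eef_pos: [412.6, 177.9, 51.4]
tool_rot: [3.14, -0.0, 1.684]
force: [-0.4, -0.6, 3.3]
width: 26.1
```

>>> play_rows(
  series=[
    [0,0,0,0,0.9],
    [0,0,0,0,0.9],
  ],
)

```text
clock: 10.4
eef_pos: [412.6, 177.9, 51.4]
tool_rot: [3.14, -0.001, 1.684]
force: [-0.3, -0.9, 7.3]
width: 25.4
```

```bash
python3 plan.py "[(419,189.5,60,99.42)]"
```

```text
10.4 [412.6 177.9  51.4] yaw 96.5 w 25.4 F [-0.3 -0.9  7.3]
(419, 189.5, 60, 99.42) -> [ 1.08  0.77 -0.86] -2.9
```

>>> play_rows(
  series=[
    [0,0,-1.5,0,0.9],
    [0,0,-1.5,0,0.9],
    [1,0.8,-1.5,-2.9,0.9],
    [1,0.8,-1.5,-2.9,0.9],
    [1,0.8,-1.5,-2.9,0.9],
    [1,0.8,-1.5,-2.9,0.9],
    [1,0.8,-1.5,-2.9,0.9],
  ],
)

```text
clock: 11.1
eef_pos: [418.3, 188.3, 65.2]
tool_rot: [-3.141, 0.0, 1.735]
force: [-0.6, 0.2, -1.4]
width: 26.2
```

```bash
python3 - <<'E'
from plan import *
plan((419,189.5,52,99.42))
import pickle
D={'w':cam('wrist'),'t':cam('top')};d=D['w'];pickle.dump(D,open('d6.pkl','wb'));d['img']=cv2.convertScaleAbs(d['img'],alpha=1.5);save(d,'w6.png',k=1.25)
E
```

```text
11.1 [418.3 188.3  65.2] yaw 99.39 w 26.2 F [-0.6  0.2 -1.4]
(419, 189.5, 52, 99.42) -> [0.11 0.09 1.32] -0.0
```

View pics/w6.png

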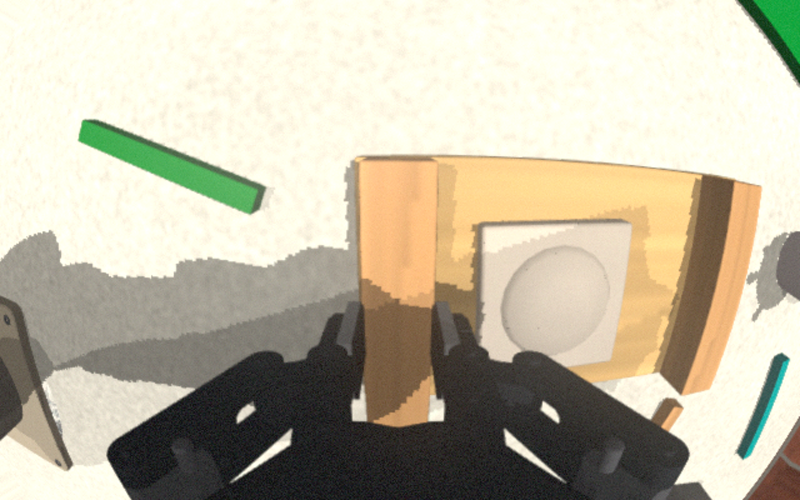

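```bash
python3 - <<'E'
from fit import *
import pickle
d=pickle.load(open('d6.pkl','rb'))['w']
b=np.array([510.7,204.7]);Rm=R.from_euler('z',9.42,degrees=True).as_matrix()[:2,:2]
f=lambda u,v,z:((pt(d,u/1.25,v/1.25,z)[:2]-b)@Rm).round(1)
print('edge',f(355,156,20),f(445,155,20),f(560,159,20),f(690,175,20))
print('stick',f(359,158,61.8),f(437,158,61.8),f(362,420,61.8),f(434,420,61.8))
print('bend',f(735,181,48),f(760,186,48))
print('tcp',((d['s']['eef_pos'][:2]-b)@Rm).round(1))
E
```

```text
edge [-113.3   64. ] [-72.7  64.5] [-16.6  65.2] [69.3 63.9]
stick [-107.4   64.8] [-80.5  64.8] [-109.9  -47.2] [-77.7 -47.1]
bend [79.2 65.3] [103.8  64.9]
tcp [-93.8  -1.1]
```

>>> play_rows(
  series=[
    [0,0,0.8,0,0.9],
    [0,0,1.2,0,0.9],
    [0,0,1.2,0,0.9],
    [0,0,1.2,0,0.9],
  ],
)

```text
clock: 11.6
eef_pos: [418.5, 188.4, 53.2]
tool_rot: [-3.141, 0.0, 1.735]
force: [0.3, 0.2, -0.4]
width: 26.0
```

```bash
python3 -c "
from plan import *
b=np.array([510.7,204.7]);Rm=R.from_euler('z',9.42,degrees=True).as_matrix()[:2,:2]
t=b+Rm@np.array([-93.5,-1.3]);plan((*t,51.2,99.42))"
```

```text
11.6 [418.5 188.4  53.2] yaw 99.39 w 26.0 F [ 0.3  0.2 -0.4]
(np.float64(418.67361051644826), np.float64(188.1143544406121), 51.2, 99.42) -> [-0.03  0.01  0.2 ] -0.0
```

>>> play_rows(
  series=[
    [0,0,0.2,0,0.9],
    [0,0,0.2,0,0.9],
    [0,0,0.2,0,0.55],
    [0,0,0.2,0,0.55],
    [0,0,-3,0,0.5],
    [0,0,-7,0,0.4],
    [0,0,-10,0,0.4],
    [0,0,-10,0,0.4],
  ],
)

```text
clock: 12.4
eef_pos: [420.8, 189.4, 156.7]
tool_rot: [3.135, -0.002, 1.735]
force: [0.7, -0.5, -0.2]
width: 51.3
```

```bash
python3 plan.py "[(533.2,-185.2,130,13.5)]"
```

```text
12.4 [420.8 189.4 156.7] yaw 99.42 w 51.3 F [ 0.7 -0.5 -0.2]
(533.2, -185.2, 130, 13.5) -> [-38.79   4.96   2.67] 85.9
```

>>> play_rows(
  series=[
    [-4.8,0.6,0,8.5,0.4],
    [-9.6,1.2,0,17,0.4],
    [-14.5,1.8,0,25.5,0.4],
    [-19.3,2.5,1,34,0.4],
    [-24,3,1,42.5,0.4],
    [-29,3.7,2,51,0.4],
    [-34,4.3,2.5,59.5,0.4],
    [-38.5,4.9,2.5,68,0.4],
  ],
)

```text
clock: 13.2
eef_pos: [529.4, -184.9, 127.0]
tool_rot: [-3.14, 0.001, 0.542]
force: [0.5, -1.3, 0.5]
width: 51.2
```

```bash
python3 plan.py "[(533.2,-185.2,120,13.5)]"
```

```text
13.2 [ 529.4 -184.9  127. ] yaw 31.03 w 51.2 F [ 0.5 -1.3  0.5]
(533.2, -185.2, 120, 13.5) -> [0.31 0.22 0.7 ] 17.5
```

>>> play_rows(
  series=[
    [0.3,0.2,0.7,8.5,0.4],
    [0.3,0.2,0.7,17.5,0.4],
    [0.3,0.2,0.7,17.5,0.4],
    [0.3,0.2,0.7,17.5,0.4],
    [0.3,0.2,0.7,17.5,0.4],
  ],
)

```text
clock: 13.7
eef_pos: [533.4, -182.9, 121.3]
tool_rot: [-3.141, 0.0, 0.246]
force: [-0.2, 0.0, 0.5]
width: 51.3
```

```bash
python3 - <<'E'
from plan import *
plan((533.2,-185.2,44,13.5))
import pickle
D={'w':cam('wrist'),'t':cam('top')};d=D['w'];pickle.dump(D,open('d7.pkl','wb'));d['img']=cv2.convertScaleAbs(d['img'],alpha=1.5);save(d,'w7.png',k=1.25)
D['t']['img']=cv2.convertScaleAbs(D['t']['img'],alpha=1.7);save(D['t'],'t7.png',(190,140,350,270),4.5)
E
```

```text
13.7 [ 533.4 -182.9  121.3] yaw 14.08 w 51.3 F [-0.2  0.   0.5]
(533.2, -185.2, 44, 13.5) -> [-0.08  0.22  7.73] 0.6
```

View pics/w7.png

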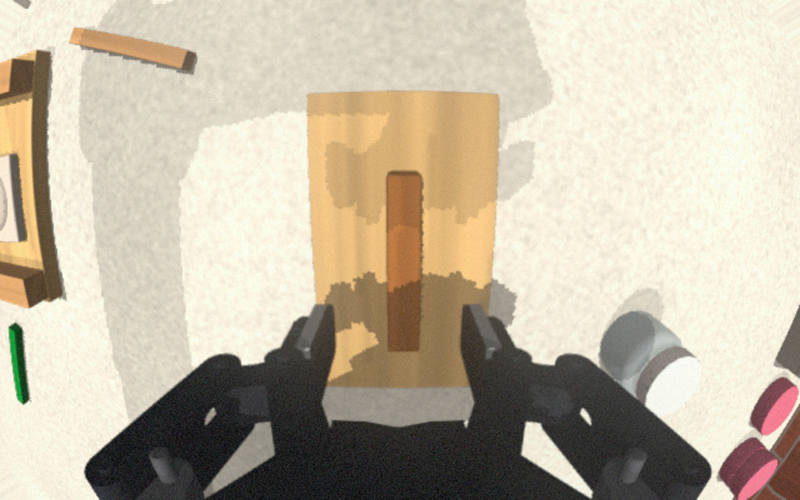

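View pics/t7.png

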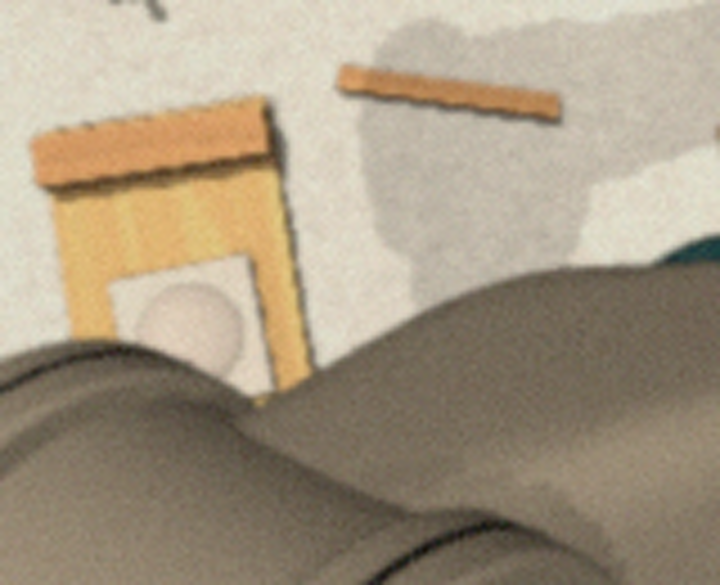

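The batten, (404,171) to (403,351), sits about centred between the fingers. Both thick sticks lie across the board, and the thin stick is on the bench. I'll refine the cover pose from this view.

```bash
python3 - <<'E'
from fit import *
import pickle
from plan import plan
d=pickle.load(open('d7.pkl','rb'))['w']
k=lambda *l:[(u/1.25,v/1.25) for u,v in l]
def show(n,r): print(n,r[0][:2].round(1),'yaw',np.degrees(r[0][2]).round(2),r[1])
show('batten',rect(d,110,20,42,{'+y':k((387,180),(386,345)),'-y':k((422,180),(420,345)),'+x':k((404,171)),'-x':k((403,351))},[533,-185,.23]))
show('cover',rect(d,210,120,12,{'+y':k((307,110),(309,200),(315,290)),'-y':k((498,110),(497,200),(491,290)),'+x':k((340,93),(400,90),(470,93)),'-x':k((350,387),(450,387))},[533,-185,.23]))
plan((533.2,-185.2,35,13.5))
E
```

```text
batten [ 534.6 -186.5] yaw 13.96 [-0.5  0.6 -0.5  0.6  0.   0. ]
cover [ 532.8 -187. ] yaw 14.41 [-0.7 -0.2 -0.3 -0.9 -0.  -0.2 -1.   0.  -0.9 -1.1 -0.7]
13.8 [ 533.6 -183.   121.6] yaw 14.02 w 51.6 F [-0.8  0.2 -0.2]
(533.2, -185.2, 35, 13.5) -> [-0.09  0.21  8.66] 0.5
```

>>> play_rows(
  series=[
    [-0.1,0.3,4,0,0.4],
    [-0.1,0.3,7.5,0,0.4],
    [-0.1,0.3,8.6,0,0.4],
    [-0.1,0.3,8.6,0,0.4],
    [-0.1,0.3,8.6,0,0.9],
    [-0.1,0.3,8.6,0,0.9],
    [-0.1,0.3,8.6,0,0.9],
    [-0.1,0.3,8.6,0,0.9],
  ],
)

```text
clock: 14.6
eef_pos: [534.3, -187.0, 37.3]
tool_rot: [3.14, -0.003, 0.243]
force: [-0.6, 1.3, 6.2]
width: 18.8
```

```bash
python3 plan.py "[(533.2,-185.2,150,13.5),]"
```

```text
14.6 [ 534.3 -187.    37.3] yaw 13.92 w 18.8 F [-0.6  1.3  6.2]
(533.2, -185.2, 150, 13.5) -> [ -0.06  -0.2  -11.27] 0.4
```

>>> play_rows(
  series=[
    [0,0,-3,0,0.9],
    [0,0,-6,0,0.9],
    [0,0,-9,0,0.9],
    [0,0,-11,0,0.9],
    [0,0,-11,0,0.9],
    [0,0,-11,0,0.9],
  ],
)

```text
clock: 15.2
eef_pos: [533.3, -186.0, 145.5]
tool_rot: [-3.141, -0.001, 0.243]
force: [-0.6, -0.0, -1.3]
width: 18.3
```

```bash
python3 plan.py "[(511,205,150,9.5),]"
```

```text
15.2 [ 533.3 -186.   145.5] yaw 13.94 w 18.3 F [-0.6 -0.  -1.3]
(511, 205, 150, 9.5) -> [  7.25 -38.49  -0.45] 4.4
```

>>> play_rows(
  series=[
    [0.5,-2.5,-0.3,0.5,0.9],
    [1,-6,-0.3,1,0.9],
    [2,-10.5,-0.3,1.5,0.9],
    [2.8,-15,-0.3,2,0.9],
    [3.7,-19.5,-0.3,2.5,0.9],
    [4.5,-24,-0.3,3,0.9],
    [5.4,-28.5,-0.3,3.5,0.9],
    [6.2,-33,-0.3,4,0.9],
  ],
)

```text
clock: 16.0
eef_pos: [512.9, 150.7, 147.1]
tool_rot: [3.141, 0.002, 0.173]
force: [1.2, 0.6, -1.8]
width: 18.4
```

>>> play_rows(
  series=[
    [0.5,-2.7,0,0.3,0.9],
    [1,-5.4,0,0.4,0.9],
    [1,-5.4,0,0.4,0.9],
    [1,-5.4,0,0.4,0.9],
    [1,-5.4,0,0.4,0.9],
    [1,-5.4,0,0.4,0.9],
  ],
)

```text
clock: 16.6
eef_pos: [514.6, 202.1, 148.2]
tool_rot: [3.141, 0.001, 0.163]
force: [0.4, 0.1, -2.0]
width: 18.7
```

```bash
python3 - <<'E'
from plan import *
plan((511,205,92,9.42))
import pickle
D={'w':cam('wrist'),'t':cam('top')};d=D['w'];pickle.dump(D,open('d8.pkl','wb'));d['img']=cv2.convertScaleAbs(d['img'],alpha=1.5);save(d,'w8.png',k=1.25)
E
```

```text
16.6 [514.6 202.1 148.2] yaw 9.37 w 18.7 F [ 0.4  0.1 -2. ]
(511, 205, 92, 9.42) -> [-0.31 -0.35  5.62] -0.1
```

The viewer's limit is reached, so from here I check by numbers. First I'll lower to just above the sticks.

>>> play_rows(
  series=[
    [-0.3,-0.3,0,0,0.9],
    [-0.3,-0.3,2,0,0.9],
    [-0.3,-0.3,4,0,0.9],
    [-0.3,-0.3,5.2,0,0.9],
    [-0.3,-0.3,5.2,0,0.9],
    [-0.3,-0.3,5.2,0,0.9],
    [-0.3,-0.3,5.2,0,0.9],
  ],
)

```text
clock: 17.4
eef_pos: [511.9, 206.0, 97.3]
tool_rot: [-3.142, -0.001, 0.166]
force: [-0.5, -0.5, -2.3]
width: 18.5
```

```bash
python3 - <<'E'
from plan import *
plan((511.3,204.8,86,9.42))
import pickle
D={'w':cam('wrist'),'t':cam('top'),'s':cam('scene')};pickle.dump(D,open('d9.pkl','wb'))
# edge of cover (+x end) along image columns in wrist view: predicted vs. strongest gradient
d=D['w'];s=d['s'];f=200/np.tan(np.radians(d['vfov'])/2);T=np.linalg.inv(np.array(d['tool_from_camera']))
def px(p):
    Rt=R.from_euler('xyz',s['tool_rot']).as_matrix();c=T[:3,:3]@(Rt.T@(np.array(p)-s['eef_pos']))+T[:3,3]
    r=np.hypot(c[0],c[1]);th=np.arctan2(r,c[2]);return np.array([d['cx']+f*th*c[0]/r,d['cy']+f*th*c[1]/r])
y=s['tool_rot'][2];X=np.array([np.cos(y),np.sin(y),0]);Y=np.array([-np.sin(y),np.cos(y),0])
e=np.array(s['eef_pos']);zt=e[2]-37.3+12
img=cv2.GaussianBlur(d['img'],(3,3),0).astype(float)
def probe(name,base,dr,rng):
    v=[]
    for t in rng:
        q=px(base+dr*t); v.append(cv2.getRectSubPix(img.astype(np.float32),(1,1),(float(q[0]),float(q[1]))).ravel())
    g=np.abs(np.diff(np.array(v),axis=0)).sum(1);o=np.argsort(g)[::-1][:4]
    print(name,[(float(rng[i]),int(g[i])) for i in o])
B=np.array([e[0],e[1],zt])
for o in(-45,-25,25,45): probe(f'+x end at y={o}',B+Y*o,X,np.arange(85,130,.8))
for o in(50,70,90): 
    probe(f'+y at x={o}',B+X*o,Y,np.arange(45,80,.8));probe(f'-y at x={o}',B+X*o,-Y,np.arange(45,80,.8))
E
```

```text
17.4 [511.9 206.   97.3] yaw 9.49 w 18.5 F [-0.5 -0.5 -2.3]
(511.3, 204.8, 86, 9.42) -> [-0.08  0.11  1.13] 0.1
+x end at y=-45 [(103.39999999999993, 50), (104.19999999999993, 33), (102.59999999999994, 18), (101.79999999999994, 9)]
+x end at y=-25 [(103.39999999999993, 63), (102.59999999999994, 28), (104.19999999999993, 19), (116.99999999999989, 7)]
+x end at y=25 [(103.39999999999993, 54), (102.59999999999994, 39), (107.39999999999992, 28), (108.19999999999992, 15)]
+x end at y=45 [(102.59999999999994, 47), (103.39999999999993, 41), (86.6, 18), (87.39999999999999, 16)]
+y at x=50 [(58.59999999999995, 38), (59.39999999999995, 33), (57.799999999999955, 11), (62.59999999999994, 7)]
-y at x=50 [(58.59999999999995, 42), (59.39999999999995, 42), (57.799999999999955, 16), (60.199999999999946, 13)]
+y at x=70 [(58.59999999999995, 57), (59.39999999999995, 52), (60.199999999999946, 15), (57.799999999999955, 13)]
-y at x=70 [(58.59999999999995, 68), (59.39999999999995, 49), (57.799999999999955, 16), (60.199999999999946, 6)]
+y at x=90 [(59.39999999999995, 47), (58.59999999999995, 40), (60.199999999999946, 13), (57.799999999999955, 10)]
-y at x=90 [(58.59999999999995, 70), (59.39999999999995, 45), (57.799999999999955, 21), (63.399999999999935, 11)]
```

By the wrist edges the cover is square to the tool, with under 1.5 mm of offset. I'll lower it to contact.

>>> play_rows(
  series=[
    [0,0.1,0.4,0,0.9],
    [0,0.1,0.8,0,0.9],
    [0,0.1,0.8,0,0.9],
    [0,0.1,1,0,0.9],
    [0,0.1,1.1,0,0.9],
    [0,0.1,1.1,0,0.9],
    [0,0.1,1.1,0,0.9],
  ],
)

```text
clock: 18.25
eef_pos: [511.4, 205.1, 85.4]
tool_rot: [3.142, 0.0, 0.166]
force: [-0.0, -0.6, -2.9]
width: 18.3
```

```bash
python3 plan.py "[(511.9,204.9,85.3,9.42),]"
```

```text
18.2 [511.4 205.1  85.4] yaw 9.51 w 18.3 F [-0.  -0.6 -2.9]
(511.9, 204.9, 85.3, 9.42) -> [0.04 0.03 0.01] 0.1
```

>>> play_rows(
  series=[
    [0,0,0.1,0,0.9],
    [0,0,0.1,0,0.9],
    [0,0,0.2,0,0.9],
    [0,0,0.2,0,0.9],
    [0,0,0.2,0,0.9],
  ],
)

```text
clock: 18.75
eef_pos: [511.5, 205.1, 85.2]
tool_rot: [-3.14, -0.001, 0.166]
force: [-4.5, 0.9, 14.1]
width: 18.6
```

>>> play_rows(
  series=[
    [0,0,-0.1,0,0.9],
    [0,0,-0.1,0,0.65],
    [0,0,-0.1,0,0.6],
    [0,0,-0.1,0,0.55],
    [0,0,-0.1,0,0.5],
    [0,0,-0.1,0,0.5],
  ],
)

```text
clock: 19.35
eef_pos: [511.4, 205.1, 84.3]
tool_rot: [3.141, 0.0, 0.166]
force: [-0.5, -0.6, 0.6]
width: 42.8
```

>>> play_rows(
  series=[
    [0,0,-2,0,0.5],
    [0,0,-5,0,0.5],
    [0,0,-9,0,0.5],
    [0,0,-12,0,0.5],
    [0,0,-12,0,0.5],
    [0,0,-12,0,0.5],
    [0,0,-12,0,0.5],
  ],
)

```text
clock: 20.05
eef_pos: [510.5, 205.2, 203.3]
tool_rot: [-3.142, 0.002, 0.166]
force: [-0.7, 0.8, -1.2]
width: 42.5
```

```bash
python3 - <<'E'
from plan import *
plan((511.9,204.9,85.3,9.42))
d=cam('wrist');s=d['s'];f=200/np.tan(np.radians(d['vfov'])/2);T=np.linalg.inv(np.array(d['tool_from_camera']))
def px(p):
    Rt=R.from_euler('xyz',s['tool_rot']).as_matrix();c=T[:3,:3]@(Rt.T@(np.array(p)-s['eef_pos']))+T[:3,3]
    r=np.hypot(c[0],c[1]);th=np.arctan2(r,c[2]);return np.array([d['cx']+f*th*c[0]/r,d['cy']+f*th*c[1]/r])
y=np.radians(9.42);X=np.array([np.cos(y),np.sin(y),0]);Y=np.array([-np.sin(y),np.cos(y),0])
img=cv2.GaussianBlur(d['img'],(3,3),0).astype(np.float32)
def probe(name,base,dr,rng):
    v=[cv2.getRectSubPix(img,(1,1),tuple(map(float,px(base+dr*t)))).ravel() for t in rng]
    g=np.abs(np.diff(np.array(v),axis=0)).sum(1);o=np.argsort(g)[::-1][:4]
    print(name,[(round(float(rng[i]),1),int(g[i])) for i in o])
B=np.array([510.7,204.7,60])
for o in(-45,-25,25,45): probe(f'+x y={o}',B+Y*o,X,np.arange(90,125,.8))
for o in(-25,25): probe(f'-x y={o}',B+Y*o,-X,np.arange(90,125,.8))
for o in(-30,0,50,90):
    probe(f'+y x={o}',B+X*o,Y,np.arange(50,75,.8));probe(f'-y x={o}',B+X*o,-Y,np.arange(50,75,.8))
E
```

```text
20.1 [510.5 205.2 203.3] yaw 9.51 w 42.5 F [-0.7  0.8 -1.2]
(511.9, 204.9, 85.3, 9.42) -> [ 0.13  0.05 11.8 ] 0.1
+x y=-45 [(110.0, 21), (110.8, 19), (109.2, 13), (105.2, 13)]
+x y=-25 [(110.0, 20), (110.8, 15), (109.2, 15), (104.4, 14)]
+x y=25 [(111.6, 23), (110.8, 23), (105.2, 19), (110.0, 19)]
+x y=45 [(110.8, 25), (111.6, 23), (110.0, 21), (109.2, 18)]
-x y=-25 [(103.6, 16), (104.4, 16), (102.8, 14), (105.2, 9)]
-x y=25 [(104.4, 23), (103.6, 20), (102.8, 17), (105.2, 13)]
+y x=-30 [(59.6, 26), (58.8, 19), (60.4, 16), (58.0, 12)]
-y x=-30 [(58.8, 11), (54.0, 11), (54.8, 11), (59.6, 11)]
+y x=0 [(59.6, 28), (58.8, 22), (60.4, 20), (58.0, 11)]
-y x=0 [(59.6, 30), (58.8, 27), (60.4, 22), (58.0, 15)]
+y x=50 [(59.6, 33), (60.4, 27), (58.8, 22), (61.2, 18)]
-y x=50 [(59.6, 38), (58.8, 37), (58.0, 24), (60.4, 18)]
+y x=90 [(62.0, 31), (61.2, 30), (62.8, 22), (60.4, 17)]
-y x=90 [(62.0, 31), (61.2, 27), (62.8, 16), (74.0, 16)]
```

```bash
python3 -c "
from h import *
print(order.finish_job(), status.read_state()['clock'])"
```

```text
the job is handed in; nothing more can be done
the job is handed in; nothing more can be done
```

The drying stack is set up and handed in at about 20 s of robot time; no verdict was reported.

- **Thin stick:** it was taken off first and lies on the bench near (640, 55).
- **Thick sticks:** stick_b is across the far end, measured about +91 to +93 mm along the board from its middle. Stick_a is across the near end at about −94 mm. Both were measured within about 1 mm sideways of the board's middle and square to it. The cast keeps over 20 mm of clearance to the nearer stick.
- **Cover:** it was laid on both sticks, with up to 14 N of contact force read as it was set down.

**Last checks:** in the wrist picture the cover's edges fit a cover resting on the sticks. They lie at about +105 and −104 mm lengthwise and ±59.6 mm sideways, so it is centred within about 1 mm. The width is the same at the three points checked from −30 to +50 mm, which agrees with it lying level. The gripper was empty and clear above it.

**What disagreed or was not checked:**
- The edge probe was not clean. It also picked up stronger lines at about 110 mm lengthwise and ±62 mm near the far end. I took these for the stick and board edges below.
- The viewer's limit of 12 pictures was reached before the cover was placed, so its final pose was checked by image code only, not by eye.
- The cast was last measured before stick_a and the cover were placed: it agreed within about 3 mm with the first measurement. It is hidden under the cover now, so I could not check it again. The jar, blocks and brush cup were not measured again either.

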